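# Find the stamped crate

## Robot

A 6-joint arm with a two-finger parallel gripper is mounted at the origin on the work surface. World frame = base frame: x ahead of the robot, y to its left, z up, the work surface at z = 0. Lengths are in m, angles in degrees, forces in N, time in s.
With the tool pointing down it reaches from about 0.35 to 0.875 m from the base axis. Payload 4.2 kg.
Tool frame: the origin (TCP) lies at the very end of the fingers, on their centre line; the grasp point (between the pads) lies r.pinch_z behind it (r.pinch_z is the distance from the TCP to the grasp point, in m); y points along the fingers, z is the direction in which the jaws open and shut, and the axes are right-handed (so a half turn about y gives the same grasp; the last joint's range is limited). The gripper opens to 87 mm and grips with 3 to 60 N. Pads are 19 mm wide; open, the fingers measure 117 mm over their backs; the gripper's body (75 mm by 190 mm) begins 51 mm behind the grasp point.
Start: joints at [77.957, 22.042, 0.453, 0, -68.411, -14.817], TCP at [0.282, 0.558, 0.185] pointing down, gripper open.
Joint ranges: [-179.83, 179.83], [-69.29, 118.12], [-61.27, 80.66], [-181.25, 117.63], [-171.15, -9.14], [-177.46, 177.46]. Speed limits (degrees/s): [159.86, 159.86, 180, 180, 180, 180].

## Interface

Orientations are given as a 3x3 rotation matrix whose columns are the frame's x, y, z axes.
In Python, from station import sense, capture, camera_params, r gives the robot as it stands.
- The arm moves only by the tool move_arm, never from a script. Its argument "increments" is text: rows parted by semicolons, each of 7 numbers parted by spaces: the closure, from -1 (fully open) to 1 (shut), so that 0 is half open, then the shift along the tool's x, y, z in m, then the turn, a rotation vector about the tool's x, y, z in rad. In form: hand x y z wx wy wz; .... A call has 1 to 8 rows; each row is the pose to reach, as a shift and turn from the pose commanded when the call began, along the tool's axes at that moment; what a row does not reach only later rows make up. A row lasts 1/10 s, in which the tool goes at most 50 mm and 8.59 degrees, less where a joint would pass 70% of its speed; a pose out of reach is approached as far as the arm can. A call with a gripper value outside its range is refused whole. The fingers move at their own pace and stop on an object; the grip force is fixed at half the most. Time passes only in rows, so rows that repeat a pose let the fingers close. It gives the time, the measured TCP pose, the force and the opening at its end, in the units of the state.
- sense(): the state, without advancing time (a new reading comes with each control period).
- capture(name): name is "side" or "top"; returns (picture, depth): 480x640x3 uint8, red, green, blue; 480x640 float32, m along the optical axis (not along the pixel's ray), 0 where there is no reading.
- camera_params(name): a dict with "fx", "fy", "cx", "cy" (pixels), "distortion" ([k1, k2, p1, p2, k3] as OpenCV has them; the pictures are not rectified), "xyz" and "orientation" of the camera in the world. Camera axes: x right, y down, z forward; pixel columns grow to the right and rows downward; lengths in m; the calibration is good to about 2 mm. A picture is of the moment at which its call begins. camera_params takes no time and is no camera call.
- r.finish_job(): hands the job in, once; it reports no verdict.
The state is a dict: "time_s": time; "joints": joint angles; "joint_velocities": joint speeds; "effort": joint torques, N m; "tcp_pos": TCP position; "ee_rot": TCP orientation; "wrist_force": force on the tool from outside, world axes, zero at the start; "moment": the same for the moment, N m; "gripper_width": opening from 0.0 (shut) to 1.0 (fully open).
Only numpy, scipy, OpenCV 4.12 (cv2) and the standard library are available. Lean on these libraries where they do the work, as an engineer would, in place of code of your own. Each camera call takes 0.05 s, during which the arm holds its last target.

## Task

Two look-alike plywood crates stand on the coppersmith's table, and one of them has a rosette stamp burnt into its underside. First tip both crates over onto their sides, each with its top falling away from the brass dispatch line, so that the undersides show; then push the stamped one, still lying on its side, onto the dispatch line until the line runs right under its middle. Leave the other crate lying clear of the line, use only pushes and never pick a crate up, and do not disturb the brass and copper wares.

Things in the scene. Friction and masses are not known exactly. Their poses are not given: they have to be found in the camera images.
- stamped_crate: closed plywood crate, 70 mm deep (its x), 120 mm wide (its y), 130 mm tall (its z), 0.3 to 0.65 kg; starts upright, its wide faces roughly parallel to the line. Origin at the centre of its underside, z out through its top, x roughly away from the robot at the start. Its underside carries the stamp, a dark ring and star 60 mm across. Which place it stands in varies.
- stamped_crate_centre (a point): centre of the stamped crate, 65 mm above its underside along its z; axes as the crate. Pushed towards the robot close below the top (105 to 120 mm up) on its wide face nearest the line, it turns on its lower edge nearest the robot, passes its balance at 28 degrees and falls by itself; it then lies 70 mm high, its underside facing the line. Pushed much lower, it slides instead of tipping.
- plain_crate: closed plywood crate, 70 mm deep (its x), 120 mm wide (its y), 130 mm tall (its z), 0.3 to 0.65 kg; starts upright, its wide faces roughly parallel to the line. Origin at the centre of its underside, z out through its top, x roughly away from the robot at the start. Same outside as the stamped crate, but its underside is bare; tips the same way.
- plain_crate_centre (a point): centre of the plain crate, 65 mm above its underside along its z; axes as the crate
- line: dispatch line: flat brass strip 24 mm wide and 620 mm long lying flush on the table beyond the crates, nothing to bump into. Origin at its middle; its y runs along the strip, its x across it, away from the robot
- finial: bystander: small turned brass finial, 36 mm across, 58 mm tall, standing between the crates on the robot's side of them; origin under its centre
- beaker: bystander: copper beaker, 72 mm across, 85 mm tall, standing to the robot's right (-y) of the crates; origin under its centre
- vase: bystander: brass vase, 76 mm across, 125 mm tall, standing to the robot's left (+y) of the crates; origin under its centre
Things that resemble listed ones, but are neither listed nor needed, are in the scene too. Leave any pink or purple look-alike of the plain_crate alone. Leave any blue or pink look-alike of the stamped_crate alone.

How it is judged:
By the outcome, as a careful person would: the job done as asked, in the order asked, and still so for the second after the job is handed in, with the robot touching nothing.
It also fails if it takes over 59 s, if anything falls off the work surface, if the arm or the gripper's body presses on something with over 40 N, if the wrist force passes 120 N, or if a joint passes its speed limit or range.

## Working session

There is one attempt and no reset: what is moved stays moved. The work goes in short steps, Python scripts to look and compute and a tool call to move; the robot and the scene stay as the last step left them, time stands still between calls to the robot, and variables do not carry over. Pictures are saved under pics/ and viewed, and the job is handed in when it is done.

Besides the shell and the picture viewer there is one more tool, called as a command line: name --argument value ..., lists and objects as JSON in quotes. move_arm: Moves the arm, as the interface text tells. Its arguments: {"type":"object","properties":{"increments":{"type":"string"}},"required":["increments"]}

```bash
ls; mkdir -p pics
python3 - <<'E'
from station import sense, capture, camera_params, r
import cv2, numpy as np
s=sense(); print(s); print(r.pinch_z)
for n in("side","top"):
    im,d=capture(n); cv2.imwrite(f"pics/{n}0.png",im[:,:,::-1]); np.savez(f"{n}0.npz",im=im,d=d); print(n,camera_params(n))
E
```

```text
pics
{'time_s': 0.0, 'joints': array([ 7.79558210e+01,  2.20906400e+01,  3.79903162e-01, -2.81268006e-02,
       -6.84124553e+01, -1.48169650e+01]), 'joint_velocities': array([ 0.02110182, -0.0773071 ,  0.06291423, -0.11143274,  0.07977834,
        0.04479601]), 'effort': array([-8.19691331e-05, -3.90666711e+01,  1.87401634e+01,  4.21997756e+00,
        1.09945703e-02, -1.94795525e-04]), 'tcp_pos': array([0.2820702 , 0.55695664, 0.18436406]), 'ee_rot': array([[-8.92022355e-01, -8.95068210e-04, -4.51990395e-01],
       [ 4.51991268e-01, -2.00748534e-03, -8.92020103e-01],
       [-1.08945252e-04, -9.99997584e-01,  2.19528481e-03]]), 'wrist_force': array([-0.33219855,  0.37474867,  0.14304113]), 'moment': array([ 0.01221489,  0.00834276, -0.00846702]), 'gripper_width': 0.9955754213377264}
0.0187
side {'fx': 518.9936083115068, 'fy': 518.9936083115068, 'cx': 327.62879277879216, 'cy': 239.97411920337916, 'distortion': array([-0.03644562,  0.        ,  0.        ,  0.        ,  0.        ]), 'xyz': array([-0.01807166, -0.84924978,  0.68387968]), 'orientation': array([[ 0.84125399, -0.24777245,  0.48052112],
       [-0.54008975, -0.42524363,  0.72627193],
       [ 0.02438836, -0.87050369, -0.49155726]])}
top {'fx': 503.5509169744967, 'fy': 503.5509169744967, 'cx': 315.3143834238018, 'cy': 245.4160355900418, 'distortion': array([-0.09121906,  0.        ,  0.        ,  0.        ,  0.        ]), 'xyz': array([0.40542356, 0.01492329, 1.40179904]), 'orientation': array([[ 0.02479479, -0.99215819,  0.12250449],
       [-0.99969096, -0.02482726,  0.00126165],
       [ 0.00178969, -0.12249791, -0.99246716]])}
```

View pics/side0.png

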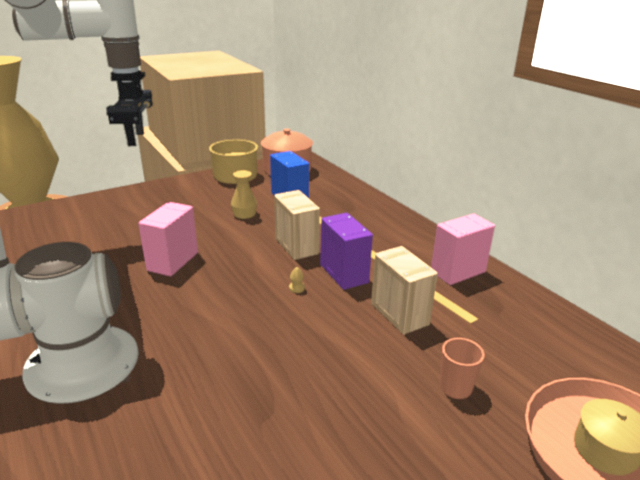

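View pics/top0.png

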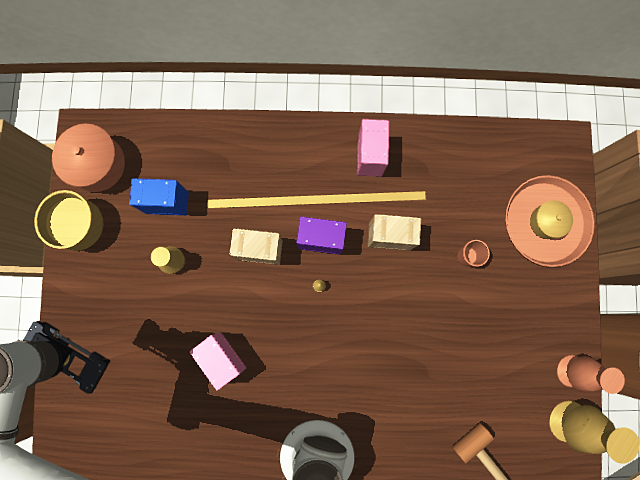

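```bash
cat > h.py <<'E'
import numpy as np, cv2
from station import camera_params
def cloud(n,d):
    p=camera_params(n); K=np.array([[p['fx'],0,p['cx']],[0,p['fy'],p['cy']],[0,0,1]])
    v,u=np.mgrid[0:480,0:640]; pts=np.stack([u,v],-1).reshape(-1,1,2).astype(np.float64)
    q=cv2.undistortPoints(pts,K,p['distortion']).reshape(480,640,2)
    c=np.dstack([q[...,0]*d,q[...,1]*d,d])
    w=c@np.asarray(p['orientation']).T+p['xyz']; w[d<=0]=np.nan
    return w
def pix(n,P):
    p=camera_params(n); K=np.array([[p['fx'],0,p['cx']],[0,p['fy'],p['cy']],[0,0,1]])
    R=np.asarray(p['orientation']).T; t=-R@p['xyz']
    return cv2.projectPoints(np.array(P,float).reshape(-1,1,3),cv2.Rodrigues(R)[0],t,K,p['distortion'])[0].reshape(-1,2)
def rect(w,m):
    P=w[m]; P=P[~np.isnan(P).any(1)]
    (c,s,a)=cv2.minAreaRect(P[:,:2].astype(np.float32))
    return dict(c=np.round(c,4),size=np.round(s,4),ang=round(a,1),z=np.round(np.percentile(P[:,2],[5,50,95]),4),n=len(P))
E
python3 - <<'E'
from h import *
a=np.load("top0.npz"); w=cloud("top",a['d'])
def box(u0,u1,v0,v1,z0,z1):
    m=np.zeros((480,640),bool); m[v0:v1,u0:u1]=1
    return m&(w[...,2]>z0)&(w[...,2]<z1)
print('table',np.nanmedian(w[300:330,380:420,2]))
for n,b in dict(L=(220,292,220,270,.12,.14),P=(290,355,210,260,.12,.14),R=(360,430,205,255,.12,.14),vase=(145,190,240,278,.02,.2),fin=(308,332,275,295,.015,.1),beak=(458,495,235,270,.02,.12),blue=(125,190,170,220,.1,.2),pink=(350,395,115,180,.1,.2),pink2=(185,250,330,395,.1,.2)).items():
    m=box(*b); 
    print(n,rect(w,m))
im=a['im'].astype(int); 
m=(im[...,0]>150)&(im[...,1]>120)&(im[...,2]<130)&(w[...,2]<.02); m[:180]=0;m[215:]=0;m[:,:200]=0;m[:,440:]=0
print('line',rect(w,m)); print(cv2.boxPoints(cv2.minAreaRect(w[m][:,:2].astype(np.float32))))
E
```

```text
table 0.0002963775533799673
L {'c': array([0.5624, 0.173 ]), 'size': array([0.1222, 0.072 ]), 'ang': 85.3, 'z': array([0.1255, 0.1299, 0.1343]), 'n': 1322}
P {'c': array([0.5962, 0.0021]), 'size': array([0.121, 0.072]), 'ang': 83.9, 'z': array([0.1255, 0.1301, 0.1343]), 'n': 1312}
R {'c': array([ 0.61  , -0.1905]), 'size': array([0.1201, 0.0724]), 'ang': 86.6, 'z': array([0.126 , 0.1304, 0.1347]), 'n': 1295}
vase {'c': array([0.5232, 0.4082]), 'size': array([0.0648, 0.0743]), 'ang': 78.1, 'z': array([0.037 , 0.0764, 0.1277]), 'n': 724}
fin {'c': array([0.4653, 0.004 ]), 'size': array([0.0291, 0.0272]), 'ang': 0.9, 'z': array([0.0332, 0.0463, 0.0571]), 'n': 101}
beak {'c': array([ 0.5596, -0.4105]), 'size': array([0.0695, 0.0703]), 'ang': 46.7, 'z': array([0.0269, 0.0651, 0.0874]), 'n': 475}
blue {'c': array([0.6928, 0.4442]), 'size': array([0.1241, 0.0726]), 'ang': 88.8, 'z': array([0.1118, 0.1294, 0.134 ]), 'n': 1347}
pink {'c': array([ 0.8423, -0.1333]), 'size': array([0.0712, 0.1215]), 'ang': 88.9, 'z': array([0.1182, 0.1303, 0.1348]), 'n': 1254}
pink2 {'c': array([0.2621, 0.2628]), 'size': array([0.1218, 0.0736]), 'ang': 37.2, 'z': array([0.1228, 0.1296, 0.1336]), 'n': 1453}
line {'c': array([0.711 , 0.0157]), 'size': array([0.0281, 0.6214]), 'ang': 3.7, 'z': array([-0.0035,  0.0014,  0.0064]), 'n': 1554}
[[ 0.6769222   0.32480887]
 [ 0.7171093  -0.2953013 ]
 [ 0.7451569  -0.29348364]
 [ 0.70496976  0.3266265 ]]
```

move_arm --increments "-1 -0.502 -0.016 0.176 0 -0.387 0;-1 -0.502 -0.016 0.176 0 -0.387 0;-1 -0.502 -0.016 0.176 0 -0.387 0;-1 -0.502 -0.016 0.176 0 -0.387 0;-1 -0.502 -0.016 0.176 0 -0.387 0;-1 -0.502 -0.016 0.176 0 -0.387 0;-1 -0.502 -0.016 0.176 0 -0.387 0;-1 -0.502 -0.016 0.176 0 -0.387 0"

```text
time_s: 0.9
tcp_pos: [0.559, 0.2684, 0.1971]
ee_rot: [[-0.997, -0.001, -0.082], [0.082, -0.0, -0.997], [0.001, -1.0, 0.0]]
wrist_force: [1.0, 0.7, 0.6]
gripper_width: 0.994
```

```bash
cat > g.py <<'E'
import sys,numpy as np
from station import sense
from scipy.spatial.transform import Rotation as Ro
# usage: g.py x y z zang(deg: heading of tool z in world)
s=sense(); R=s['ee_rot']; p=s['tcp_pos']
print('t',s['time_s'],'p',np.round(p,4),'zang',np.round(np.degrees(np.arctan2(R[1,2],R[0,2])),1),'F',np.round(s['wrist_force'],1),'w',round(s['gripper_width'],2))
if len(sys.argv)>1:
    x,y,z,a=map(float,sys.argv[1:5]); a=np.radians(a)
    Z=np.array([np.cos(a),np.sin(a),0]);Y=np.array([0,0,-1.]);X=np.cross(Y,Z)
    T=np.stack([X,Y,Z],1)
    print('shift',np.round(R.T@(np.array([x,y,z])-p),4),'turn',np.round(Ro.from_matrix(R.T@T).as_rotvec(),4))
E
python3 g.py .65 .173 .2 -94.7
```

```text
t 0.9 p [0.559  0.2684 0.1971] zang -94.7 F [1.  0.7 0.6] w 0.99
shift [-0.0985 -0.0029  0.0877] turn [-0.0004  0.0003  0.0007]
```

move_arm --increments "-1 -0.098 -0.002 0.088 0 0 0;-1 -0.098 -0.002 0.088 0 0 0;-1 -0.098 -0.002 0.088 0 0 0;-1 -0.098 -0.002 0.088 0 0 0;-1 -0.098 0.045 0.088 0 0 0;-1 -0.098 0.085 0.088 0 0 0;-1 -0.098 0.085 0.088 0 0 0;-1 -0.098 0.085 0.088 0 0 0"

```text
time_s: 1.7
tcp_pos: [0.6486, 0.1748, 0.1127]
ee_rot: [[-0.997, -0.0, -0.08], [0.08, -0.001, -0.997], [0.0, -1.0, 0.001]]
wrist_force: [-0.0, 0.7, 1.7]
gripper_width: 0.999
```

```bash
python3 g.py .62 .173 .112 -94.7
```

```text
t 1.7 p [0.6486 0.1748 0.1127] zang -94.6 F [-0.   0.7  1.7] w 1.0
shift [0.0284 0.0007 0.0041] turn [-0.0014  0.0015  0.0003]
```

move_arm --increments "-1 0.015 0 0 0 0 0;-1 0.03 0 0 0 0 0;-1 0.04 0 0 0 0 0;-1 0.05 0 0 0 0 0;-1 0.06 0 0 0 0 0;-1 0.07 0 0 0 0 0;-1 0.08 0 0 0 0 0;-1 0.09 0 0 0 0 0"

```text
time_s: 2.5
tcp_pos: [0.5582, 0.1819, 0.1124]
ee_rot: [[-0.997, 0.0, -0.082], [0.082, -0.0, -0.997], [-0.0, -1.0, 0.0]]
wrist_force: [0.8, -0.3, 0.4]
gripper_width: 1.0
```

```bash
python3 g.py
python3 - <<'E'
from station import capture
import cv2
im,d=capture("side"); cv2.imwrite("pics/side1.png",im[100:400,200:500,::-1].repeat(2,0).repeat(2,1))
E
```

```text
t 2.5 p [0.5582 0.1819 0.1124] zang -94.7 F [ 0.8 -0.3  0.4] w 1.0
```

View pics/side1.png

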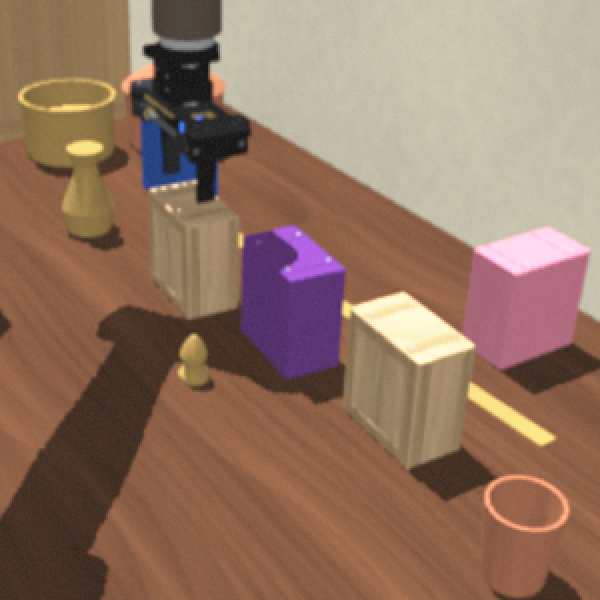

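The left crate is mid-tilt in front of the fingers (crop ~195,240), with nothing else touched. I'll keep pushing.

move_arm --increments "-1 0.01 0 0 0 0 0;-1 0.02 0 0 0 0 0;-1 0.03 0 0 0 0 0;-1 0.035 0 0 0 0 0;-1 0.035 -0.03 0 0 0 0;-1 0.035 -0.07 0 0 0 0;-1 0.035 -0.08 0 0 0 0;-1 0.035 -0.08 0 0 0 0"

```text
time_s: 3.35
tcp_pos: [0.525, 0.1855, 0.1947]
ee_rot: [[-0.997, 0.004, -0.082], [0.082, 0.003, -0.997], [-0.004, -1.0, -0.003]]
wrist_force: [0.1, -1.5, -0.1]
gripper_width: 1.0
```

```bash
python3 - <<'E'
from station import capture
import cv2
im,d=capture("side"); cv2.imwrite("pics/side2.png",im[100:400,200:500,::-1].repeat(2,0).repeat(2,1))
E
python3 g.py .695 -.19 .19 -93.4
```

```text
t 3.4 p [0.5239 0.1849 0.1927] zang -94.7 F [ 0.9  0.2 -1. ] w 1.0
shift [-0.2013  0.0024  0.3596] turn [ 0.0012 -0.0227 -0.0006]
```

View pics/side2.png

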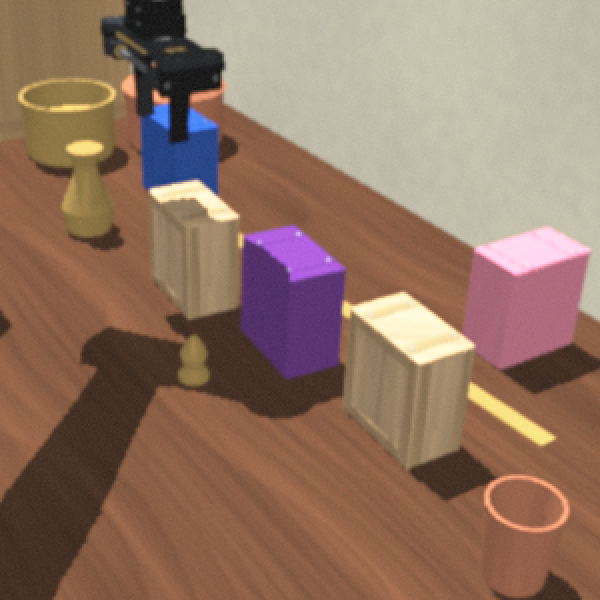

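Run:
```python
from h import *
from station import capture
for n in("side","top"):
    im,d=capture(n); np.savez(f"{n}3.npz",im=im,d=d); cv2.imwrite(f"pics/{n}3.png",im[:,:,::-1])
    w=cloud(n,d)
    m=np.zeros((480,640),bool)
    if n=="top": m[200:300,200:292]=1
    else: m[185:265,260:325]=1
    m&=(w[...,2]>.115)&(w[...,2]<.145)
    print(n,rect(w,m)); print(pix(n,[[.558,.182,.112],[.5624,.173,.13],[.523,.185,.193]]))
```

```text
side {'c': array([0.5578, 0.1411]), 'size': array([0.1906, 0.0736]), 'ang': 85.7, 'z': array([0.1179, 0.1315, 0.1339]), 'n': 870}
[[293.37103343 206.84714861]
 [296.63054499 201.32162092]
 [279.85520818 179.29146636]]
top {'c': array([0.5606, 0.1537]), 'size': array([0.0834, 0.0717]), 'ang': 85.7, 'z': array([0.1253, 0.13  , 0.1343]), 'n': 320}
[[251.23399994 246.3719844 ]
 [253.94480537 243.89472639]
 [245.24817581 256.67416338]]
```

View pics/top3.png

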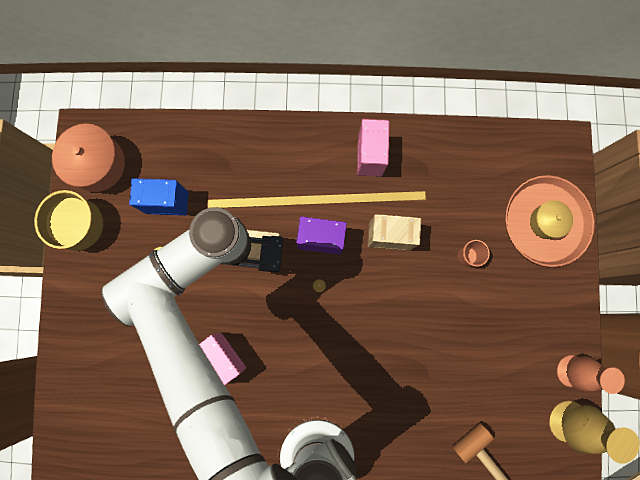

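Run:
```python
from h import *
for n in("side","top"):
    a=np.load(f"{n}3.npz"); w=cloud(n,a['d']); im=a['im'].astype(int)
    dark=im.sum(2)<130
    m=dark&(w[...,2]>.14)&(abs(w[...,0]-.52)<.15)&(abs(w[...,1]-.18)<.15)
    P=w[m]; o=np.argsort(P[:,2])
    print(n,m.sum()); print(np.round(P[o[:400:20]],3))
    if n=="side":
        v,u=np.where(m); print(v.max(),u[v.argmax()])
        print(np.round(w[140:180:3,290],3))
    cv2.imwrite(f"pics/{n}3c.png",cv2.resize(im[60:220,220:380,::-1].astype(np.uint8) if n=="side" else im[180:300,180:340,::-1].astype(np.uint8),None,fx=4,fy=4))
```

```text
side 1846
[[0.528 0.233 0.234]
 [0.524 0.231 0.237]
 [0.52  0.134 0.24 ]
 [0.527 0.132 0.245]
 [0.524 0.13  0.248]
 [0.51  0.134 0.252]
 [0.517 0.226 0.256]
 [0.532 0.23  0.259]
 [0.522 0.231 0.263]
 [0.52  0.226 0.267]
 [0.51  0.132 0.272]
 [0.523 0.128 0.275]
 [0.529 0.233 0.279]
 [0.528 0.23  0.282]
 [0.518 0.128 0.286]
 [0.537 0.237 0.294]
 [0.507 0.098 0.302]
 [0.501 0.101 0.304]
 [0.522 0.099 0.306]
 [0.533 0.228 0.307]]
171 285
[[0.503 0.097 0.321]
 [0.504 0.098 0.314]
 [0.503 0.097 0.307]
 [0.518 0.124 0.289]
 [0.52  0.128 0.281]
 [0.52  0.127 0.274]
 [0.521 0.13  0.266]
 [0.521 0.13  0.258]
 [0.521 0.13  0.251]
 [0.523 0.134 0.242]
 [0.522 0.132 0.235]
 [0.663 0.388 0.109]
 [0.663 0.388 0.1  ]
 [0.659 0.382 0.093]]
top 1180
[[0.482 0.12  0.307]
 [0.552 0.148 0.317]
 [0.515 0.122 0.32 ]
 [0.55  0.117 0.321]
 [0.485 0.125 0.321]
 [0.506 0.135 0.322]
 [0.487 0.123 0.322]
 [0.483 0.123 0.323]
 [0.539 0.129 0.323]
 [0.537 0.125 0.324]
 [0.521 0.131 0.325]
 [0.48  0.101 0.333]
 [0.543 0.141 0.337]
 [0.516 0.101 0.338]
 [0.54  0.092 0.338]
 [0.5   0.137 0.339]
 [0.486 0.115 0.339]
 [0.529 0.102 0.339]
 [0.518 0.097 0.34 ]
 [0.546 0.087 0.34 ]]
```

View pics/side3c.png

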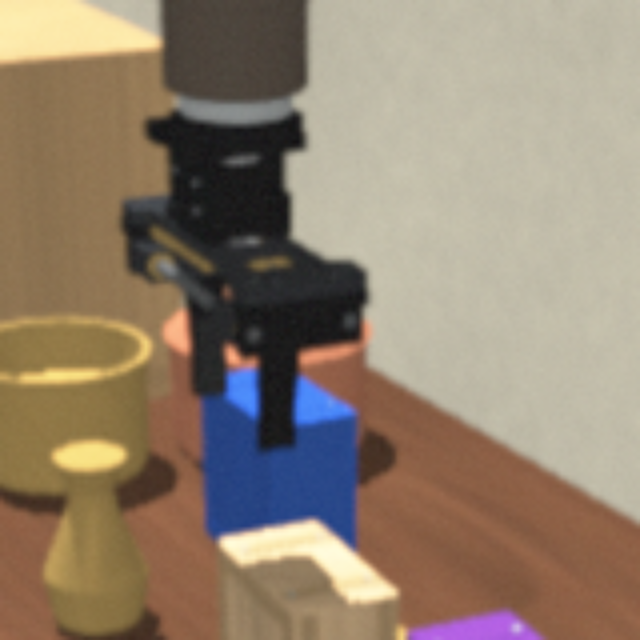

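The side view shows the finger ends at z≈0.232 (both tips, crop 208,392 and 277,445), while the state reports 0.193. The tips are therefore about 39 mm higher than the reported TCP. The fingers passed over the crate without touching it, and it is still upright and unmoved. I'll allow for this 39 mm offset from here on.

move_arm --increments "-1 -0.05 0 -0.004 0 0 0;-1 -0.1 0 -0.004 0 0 0;-1 -0.128 0 -0.004 0 0 0;-1 -0.128 0.03 -0.004 0 0 0;-1 -0.128 0.08 -0.004 0 0 0;-1 -0.128 0.118 -0.004 0 0 0;-1 -0.128 0.118 -0.004 0 0 0;-1 -0.128 0.118 -0.004 0 0 0"

```text
time_s: 4.3
tcp_pos: [0.6519, 0.1778, 0.0736]
ee_rot: [[-0.997, -0.002, -0.081], [0.081, -0.002, -0.997], [0.002, -1.0, 0.002]]
wrist_force: [1.1, 0.9, 1.2]
gripper_width: 0.996
```

```bash
cat > tip.py <<'E'
from h import *
from station import capture,sense
import sys
p=sense()['tcp_pos']; im,d=capture("side"); w=cloud("side",d)
m=(im.astype(int).sum(2)<130)&(abs(w[...,0]-p[0])<.12)&(abs(w[...,1]-p[1])<.1)&(w[...,2]>.0)
u,v=pix("side",[p])[0].astype(int)
mm=np.zeros_like(m); mm[max(0,v-80):v+30,max(0,u-50):u+50]=1; m&=mm
P=w[m]; P=P[np.argsort(P[:,2])]; print(p,np.round(P[:60:6],3))
u=min(max(u,100),540);v=min(max(v,80),390)
c=im[v-80:v+90,u-100:u+100,::-1]; cv2.imwrite(sys.argv[1],cv2.resize(c,None,fx=3,fy=3))
E
python3 tip.py pics/s4.png; python3 g.py .62 .173 .073 -94.7
```

```text
[0.65186394 0.17776224 0.0735516 ] [[0.654 0.225 0.115]
 [0.645 0.127 0.116]
 [0.656 0.223 0.118]
 [0.643 0.13  0.119]
 [0.643 0.126 0.12 ]
 [0.65  0.126 0.121]
 [0.66  0.224 0.123]
 [0.652 0.222 0.125]
 [0.646 0.125 0.126]
 [0.647 0.127 0.127]]
t 4.35 p [0.6532 0.1785 0.0758] zang -94.6 F [ 0.4 -0.   1.1] w 1.0
shift [0.0327 0.0027 0.0082] turn [ 0.0001  0.001  -0.0022]
```

View pics/s4.png

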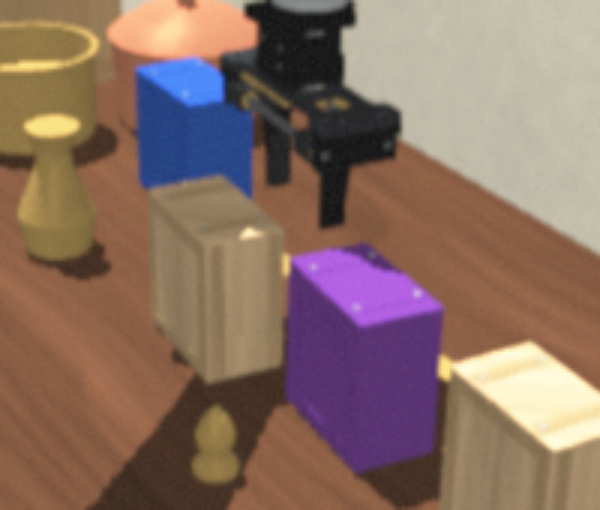

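Tips now measure z≈0.115, behind the left crate. Pushing.

move_arm --increments "-1 0.015 0 0.005 0 0 0;-1 0.03 0 0.005 0 0 0;-1 0.04 0 0.005 0 0 0;-1 0.05 0 0.005 0 0 0;-1 0.06 0 0.005 0 0 0;-1 0.07 0 0.005 0 0 0;-1 0.08 0 0.005 0 0 0;-1 0.085 0 0.005 0 0 0"

```text
time_s: 5.15
tcp_pos: [0.565, 0.18, 0.074]
ee_rot: [[-0.997, -0.002, -0.082], [0.082, -0.001, -0.997], [0.002, -1.0, 0.001]]
wrist_force: [0.1, 0.8, 0.2]
gripper_width: 0.996
```

```bash
python3 tip.py pics/s5.png
```

```text
[0.56495458 0.17998512 0.07402546] [[0.561 0.134 0.115]
 [0.568 0.127 0.118]
 [0.565 0.126 0.12 ]
 [0.574 0.223 0.122]
 [0.567 0.221 0.124]
 [0.563 0.128 0.125]
 [0.551 0.131 0.127]
 [0.56  0.128 0.128]
 [0.566 0.128 0.129]
 [0.565 0.228 0.13 ]]
```

View pics/s5.png

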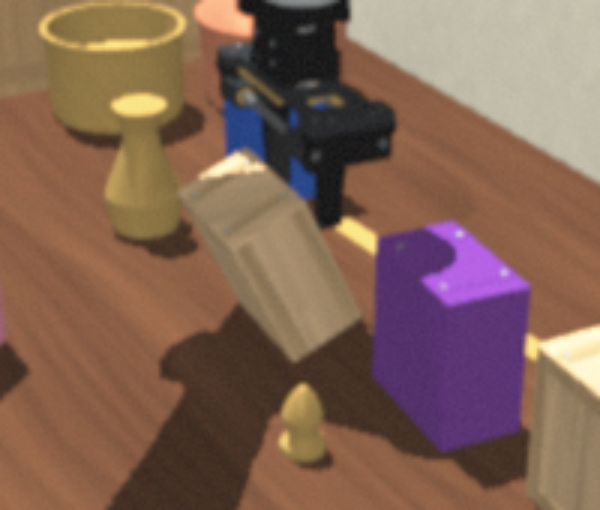

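Left crate is past balance and falling. Lift and go behind the right one.

move_arm --increments "-1 0 -0.03 0 0 0 0;-1 0 -0.06 0 0 0 0;-1 0 -0.06 0 0 0 0"

```text
time_s: 5.5
tcp_pos: [0.5693, 0.1813, 0.1386]
ee_rot: [[-0.997, 0.007, -0.081], [0.081, 0.003, -0.997], [-0.007, -1.0, -0.004]]
wrist_force: [0.5, 0.3, 1.2]
gripper_width: 1.002
```

```bash
python3 tip.py pics/s6.png;python3 g.py .705 -.19 .13 -93.4
```

```text
[0.56933332 0.18130545 0.13858052] [[0.567 0.131 0.179]
 [0.558 0.129 0.182]
 [0.565 0.127 0.183]
 [0.579 0.226 0.184]
 [0.57  0.22  0.185]
 [0.568 0.226 0.186]
 [0.579 0.225 0.187]
 [0.576 0.224 0.188]
 [0.574 0.128 0.189]
 [0.566 0.13  0.19 ]]
t 5.55 p [0.5677 0.1808 0.1361] zang -94.7 F [-0.5  0.4 -0.7] w 1.0
shift [-0.1671  0.0058  0.3584] turn [ 0.0021 -0.0224 -0.0028]
```

View pics/s6.png

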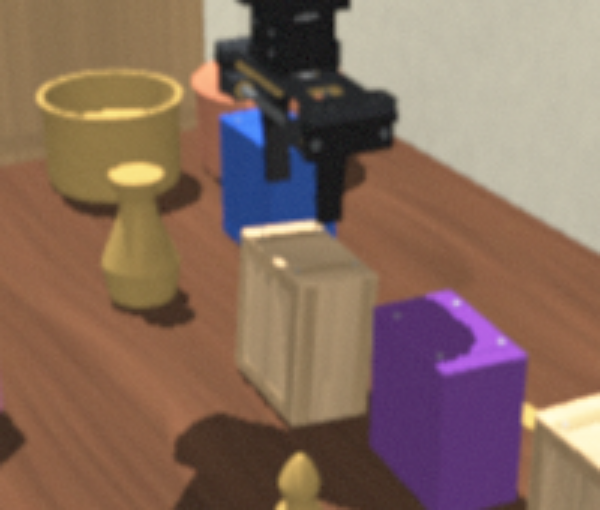

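It rocked back upright because I lifted too early. I'll redo the push and go further this time.

move_arm --increments "-1 -0.05 0 0 0 0 0;-1 -0.075 0 0 0 0 0;-1 -0.075 0.02 0 0 0 0;-1 -0.075 0.061 0 0 0 0;-1 -0.075 0.061 0 0 0 0;-1 -0.06 0.061 0 0 0 0;-1 -0.045 0.061 0 0 0 0;-1 -0.03 0.061 0 0 0 0"

```text
time_s: 6.35
tcp_pos: [0.5975, 0.1779, 0.0746]
ee_rot: [[-0.997, 0.003, -0.081], [0.081, -0.0, -0.997], [-0.003, -1.0, -0.0]]
wrist_force: [1.9, -0.1, 2.2]
gripper_width: 0.999
```

move_arm --increments "-1 0.01 0 0 0 0 0;-1 0.02 0 0 0 0 0;-1 0.03 0 0 0 0 0;-1 0.04 0 0 0 0 0;-1 0.05 0 0 0 0 0;-1 0.06 0 0 0 0 0;-1 0.068 0 0 0 0 0;-1 0.068 0 0 0 0 0"

```text
time_s: 7.15
tcp_pos: [0.5277, 0.1832, 0.0734]
ee_rot: [[-0.997, -0.001, -0.081], [0.081, -0.0, -0.997], [0.001, -1.0, 0.0]]
wrist_force: [0.1, 0.1, -0.4]
gripper_width: 0.995
```

```bash
python3 tip.py pics/s7.png;python3 g.py .705 -.19 .13 -93.4
```

```text
[0.52768764 0.183217   0.07341119] [[0.528 0.135 0.115]
 [0.524 0.133 0.117]
 [0.521 0.132 0.118]
 [0.524 0.133 0.119]
 [0.525 0.228 0.12 ]
 [0.528 0.131 0.122]
 [0.524 0.227 0.123]
 [0.531 0.13  0.124]
 [0.519 0.134 0.125]
 [0.536 0.134 0.126]]
t 7.2 p [0.5285 0.1834 0.0735] zang -94.6 F [ 0.2  0.2 -0.4] w 1.0
shift [-0.2061 -0.0564  0.3579] turn [-0.0001 -0.0218 -0.    ]
```

View pics/s7.png

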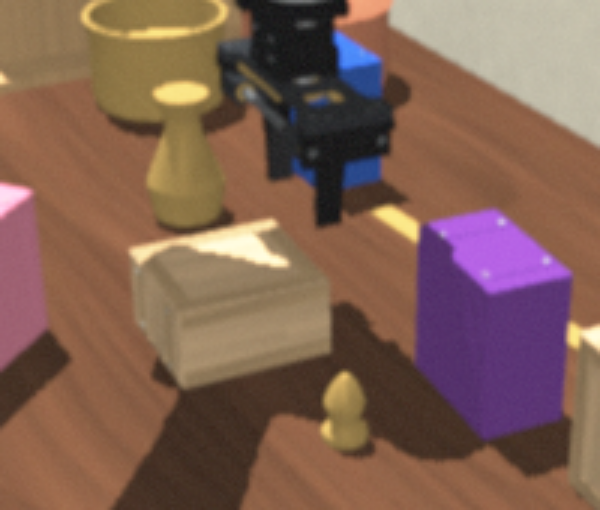

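Left crate is lying on its side (crop 230,300). Moving up and behind the right crate.

move_arm --increments "-1 0 -0.056 0 0 0 0;-1 -0.03 -0.066 0.03 0 0 0;-1 -0.206 -0.066 0.358 0 -0.022 0;-1 -0.206 -0.066 0.358 0 -0.022 0;-1 -0.206 -0.066 0.358 0 -0.022 0;-1 -0.206 -0.066 0.358 0 -0.022 0;-1 -0.206 -0.066 0.358 0 -0.022 0;-1 -0.206 -0.066 0.358 0 -0.022 0"

```text
time_s: 8.0
tcp_pos: [0.6771, -0.1264, 0.1393]
ee_rot: [[-0.998, 0.0, -0.06], [0.06, -0.0, -0.998], [-0.0, -1.0, 0.0]]
wrist_force: [1.0, -0.1, -0.7]
gripper_width: 1.001
```

```bash
python3 g.py .705 -.19 .073 -93.4
```

```text
t 8.0 p [ 0.6771 -0.1264  0.1393] zang -93.4 F [ 1.  -0.1 -0.7] w 1.0
shift [-0.0316  0.0663  0.0618] turn [-0.0001 -0.0006 -0.0003]
```

move_arm --increments "-1 -0.032 0 0.062 0 0 0;-1 -0.032 0 0.062 0 0 0;-1 -0.032 0 0.062 0 0 0;-1 -0.032 0.03 0.062 0 0 0;-1 -0.032 0.066 0.062 0 0 0;-1 -0.032 0.066 0.062 0 0 0;-1 -0.015 0.066 0.062 0 0 0;-1 0 0.066 0.062 0 0 0"

```text
time_s: 8.8
tcp_pos: [0.673, -0.1855, 0.0748]
ee_rot: [[-0.998, 0.001, -0.058], [0.058, -0.001, -0.998], [-0.001, -1.0, 0.001]]
wrist_force: [0.5, -0.1, -0.2]
gripper_width: 0.998
```

```bash
python3 tip.py pics/s8.png;python3 g.py .575 -.19 .073 -93.4
```

```text
[ 0.67296057 -0.18553314  0.0747521 ] [[ 0.672 -0.14   0.116]
 [ 0.665 -0.235  0.117]
 [ 0.665 -0.237  0.118]
 [ 0.668 -0.236  0.119]
 [ 0.665 -0.138  0.119]
 [ 0.676 -0.24   0.121]
 [ 0.663 -0.238  0.122]
 [ 0.678 -0.141  0.122]
 [ 0.67  -0.138  0.123]
 [ 0.659 -0.236  0.124]]
t 8.85 p [ 0.6706 -0.1852  0.0753] zang -93.4 F [-3.4 -0.5 -0.8] w 1.0
shift [0.0951 0.0024 0.0104] turn [0.0001 0.0003 0.0004]
```

View pics/s8.png

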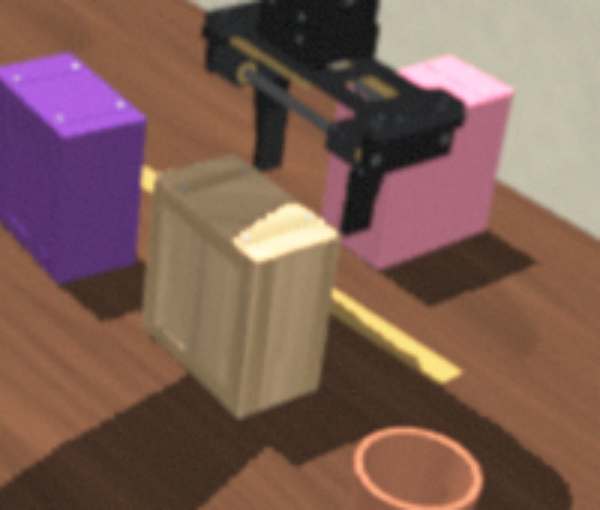

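move_arm --increments "-1 0.012 0 0.003 0 0 0;-1 0.024 0 0.003 0 0 0;-1 0.036 0 0.003 0 0 0;-1 0.048 0 0.003 0 0 0;-1 0.06 0 0.003 0 0 0;-1 0.07 0 0.003 0 0 0;-1 0.08 0 0.003 0 0 0;-1 0.095 0 0.003 0 0 0"

```text
time_s: 9.65
tcp_pos: [0.5775, -0.1831, 0.0739]
ee_rot: [[-0.998, 0.001, -0.059], [0.059, -0.0, -0.998], [-0.001, -1.0, 0.0]]
wrist_force: [-1.1, 0.1, -0.2]
gripper_width: 1.0
```

move_arm --increments "-1 0.008 0 0 0 0 0;-1 0.008 0 0 0 0 0;-1 0.008 -0.04 0 0 0 0;-1 0.008 -0.08 0 0 0 0;-1 0.008 -0.1 0 0 0 0;-1 0.008 -0.1 0 0 0 0"

```text
time_s: 10.25
tcp_pos: [0.5726, -0.1834, 0.1778]
ee_rot: [[-0.998, 0.009, -0.059], [0.059, -0.002, -0.998], [-0.009, -1.0, 0.001]]
wrist_force: [0.0, -0.0, 1.0]
gripper_width: 0.999
```

```bash
python3 tip.py pics/s9.png;python3 g.py
python3 - <<'E'
from h import *
from station import capture
im,d=capture("top"); np.savez("top9.npz",im=im,d=d); cv2.imwrite("pics/top9.png",im[:,:,::-1])
E
```

```text
[ 0.57255247 -0.18337067  0.17779417] [[ 0.581 -0.138  0.218]
 [ 0.568 -0.138  0.219]
 [ 0.564 -0.234  0.22 ]
 [ 0.57  -0.235  0.221]
 [ 0.575 -0.235  0.222]
 [ 0.578 -0.234  0.222]
 [ 0.567 -0.14   0.223]
 [ 0.566 -0.234  0.224]
 [ 0.574 -0.142  0.224]
 [ 0.563 -0.235  0.225]]
t 10.3 p [ 0.5709 -0.1829  0.1752] zang -93.4 F [ 0.1 -0.6 -0.2] w 1.0
```

View pics/s9.png

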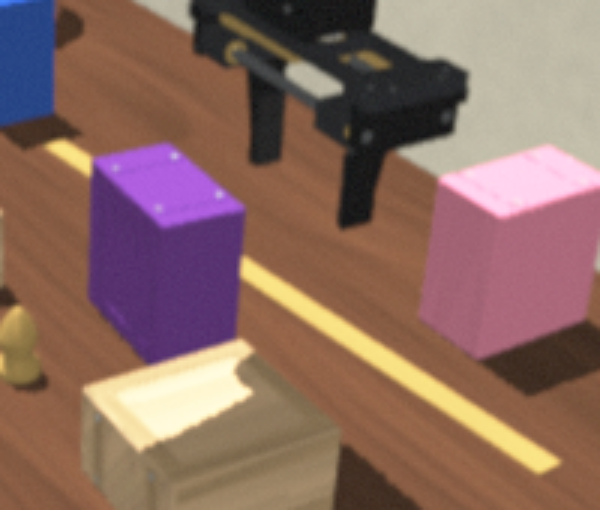

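View pics/top9.png

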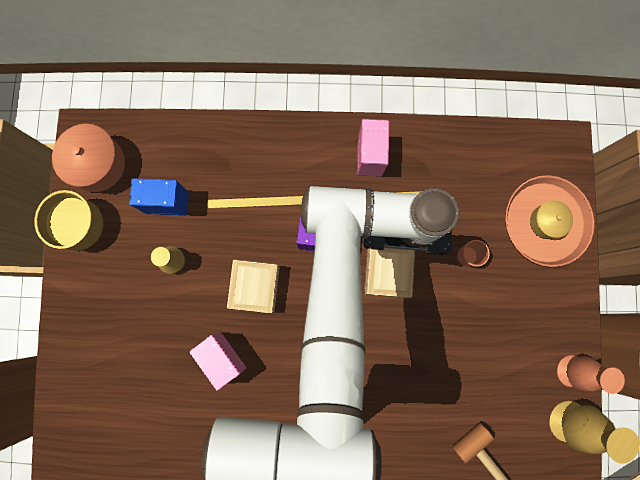

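```bash
cat > meas.py <<'E'
from h import *
def lying(w,u0,u1,v0,v1):
    m=np.zeros((480,640),bool); m[v0:v1,u0:u1]=1
    return rect(w,m&(w[...,2]>.06)&(w[...,2]<.078))
E
python3 - <<'E'
from meas import *
w=cloud("top",np.load("top9.npz")['d'])
print(lying(w,215,292,250,330)); print(lying(w,355,425,247,315))
E
```

```text
{'c': array([0.4575, 0.1817]), 'size': array([0.1223, 0.1312]), 'ang': 85.5, 'z': array([0.0653, 0.0699, 0.0745]), 'n': 2260}
{'c': array([ 0.5041, -0.1847]), 'size': array([0.1204, 0.1283]), 'ang': 87.0, 'z': array([0.0659, 0.0705, 0.0749]), 'n': 2113}
```

```bash
python3 g.py .57 .128 .16 180;python3 g.py .57 .128 .16 0; python3 -c "
from station import sense;print(sense()['joints'])"
```

```text
t 10.35 p [ 0.5697 -0.1827  0.1733] zang -93.4 F [-0.1  0.1 -0.2] w 1.0
shift [ 0.0183  0.0135 -0.3101] turn [6.0000e-04 1.5109e+00 0.0000e+00]
t 10.35 p [ 0.5697 -0.1827  0.1733] zang -93.4 F [-0.1  0.1 -0.2] w 1.0
shift [ 0.0183  0.0135 -0.3101] turn [ 0.0000e+00 -1.6307e+00 -6.0000e-04]
[-2.29943132e+00  1.99287653e+01 -4.54054015e+00 -2.44034063e-02
 -6.55097119e+01  8.88789734e+01]
```

move_arm --increments "1 0.018 0 -0.31 0 1.51 0;1 0.018 0 -0.31 0 1.51 0;1 0.018 0 -0.31 0 1.51 0;1 0.018 0 -0.31 0 1.51 0;1 0.018 0 -0.31 0 1.51 0;1 0.018 0 -0.31 0 1.51 0;1 0.018 0 -0.31 0 1.51 0;1 0.018 0 -0.31 0 1.51 0"

```text
time_s: 11.15
tcp_pos: [0.5693, 0.1313, 0.1711]
ee_rot: [[-0.367, -0.003, -0.93], [0.93, -0.001, -0.367], [0.0, -1.0, 0.003]]
wrist_force: [-0.4, -0.4, -0.4]
gripper_width: 0.357
```

```bash
python3 g.py .57 .128 .16 180
```

```text
t 11.15 p [0.5693 0.1313 0.1711] zang -158.5 F [-0.4 -0.4 -0.4] w 0.36
shift [-0.0033  0.0111  0.0005] turn [-0.0032  0.3758 -0.0004]
```

move_arm --increments "1 -0.003 0 0 0 0.375 0;1 -0.003 0 0 0 0.375 0;1 -0.003 0 0 0 0.375 0;1 -0.003 0.04 0 0 0.375 0;1 -0.003 0.08 0 0 0.375 0;1 -0.003 0.1 0 0 0.375 0;1 -0.003 0.1 0 0 0.375 0"

```text
time_s: 11.85
tcp_pos: [0.5675, 0.1233, 0.0681]
ee_rot: [[-0.001, -0.01, -1.0], [1.0, -0.004, -0.001], [-0.004, -1.0, 0.01]]
wrist_force: [0.2, 0.6, 0.1]
gripper_width: 0.009
```

```bash
python3 tip.py pics/s10.png; python3 g.py .55 .128 .0 180
```

```text
[0.56748891 0.12331932 0.06813828] [[0.575 0.119 0.107]
 [0.559 0.117 0.112]
 [0.563 0.113 0.113]
 [0.559 0.121 0.116]
 [0.575 0.114 0.117]
 [0.562 0.112 0.118]
 [0.559 0.121 0.121]
 [0.559 0.111 0.122]
 [0.561 0.119 0.124]
 [0.561 0.111 0.125]]
t 11.9 p [0.5696 0.124  0.0708] zang -179.9 F [ 0.7 -0.4  1. ] w 0.0
shift [0.0042 0.0709 0.0192] turn [-0.0054  0.0022 -0.003 ]
```

View pics/s10.png

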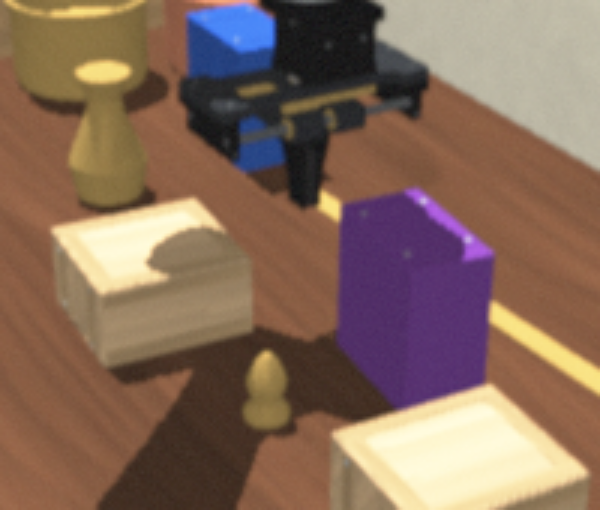

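move_arm --increments "1 0.008 0.04 0 0 0 0;1 0.008 0.066 0 0 0 0;1 0.008 0.068 0.01 0 0 0;1 0.008 0.068 0.025 0 0 0;1 0.008 0.068 0.04 0 0 0;1 0.008 0.068 0.055 0 0 0;1 0.008 0.068 0.07 0 0 0;1 0.008 0.068 0.08 0 0 0"

```text
time_s: 12.7
tcp_pos: [0.4919, 0.1334, 0.0078]
ee_rot: [[-0.003, 0.004, -1.0], [1.0, 0.002, -0.003], [0.002, -1.0, -0.004]]
wrist_force: [1.7, -1.6, 1.8]
gripper_width: 0.004
```

```bash
python3 tip.py pics/s11.png; python3 g.py
```

```text
[0.49190428 0.1333516  0.00782262] [[0.38  0.083 0.001]
 [0.384 0.125 0.003]
 [0.496 0.124 0.051]
 [0.482 0.119 0.054]
 [0.49  0.124 0.056]
 [0.49  0.123 0.058]
 [0.495 0.122 0.061]
 [0.483 0.124 0.063]
 [0.487 0.122 0.066]
 [0.483 0.135 0.069]]
t 12.75 p [0.4904 0.133  0.0075] zang -179.8 F [-0.7 -0.4  1.3] w 0.01
```

View pics/s11.png

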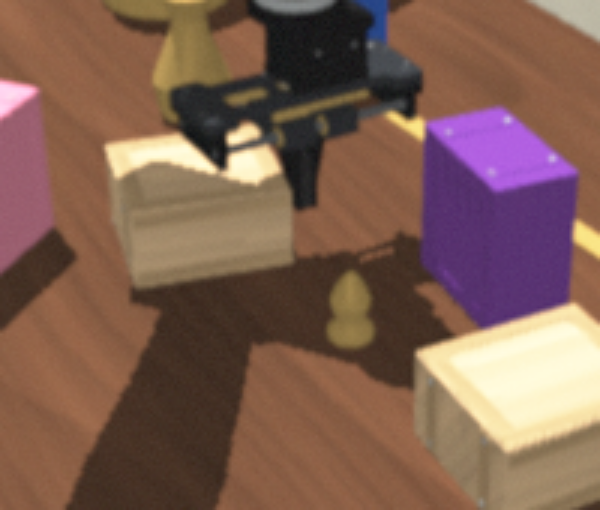

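move_arm --increments "1 -0.002 0 0.01 0 0 0;1 -0.004 0 0.02 0 0 0;1 -0.006 0 0.03 0 0 0;1 -0.008 0 0.04 0 0 0;1 -0.008 0 0.045 0 0 0"

```text
time_s: 13.25
tcp_pos: [0.4479, 0.1253, 0.007]
ee_rot: [[-0.003, 0.005, -1.0], [1.0, 0.002, -0.003], [0.002, -1.0, -0.005]]
wrist_force: [5.7, -3.9, 4.8]
gripper_width: 0.006
```

```bash
python3 tip.py pics/s12.png; python3 g.py
```

```text
[0.44791979 0.12526322 0.00701191] [[0.382 0.115 0.001]
 [0.363 0.141 0.001]
 [0.384 0.092 0.002]
 [0.399 0.095 0.004]
 [0.449 0.118 0.046]
 [0.453 0.115 0.049]
 [0.448 0.116 0.05 ]
 [0.454 0.112 0.053]
 [0.439 0.129 0.054]
 [0.454 0.117 0.055]]
t 13.3 p [0.4472 0.1251 0.0069] zang -179.8 F [ 3.1 -1.4  5.5] w 0.01
```

View pics/s12.png

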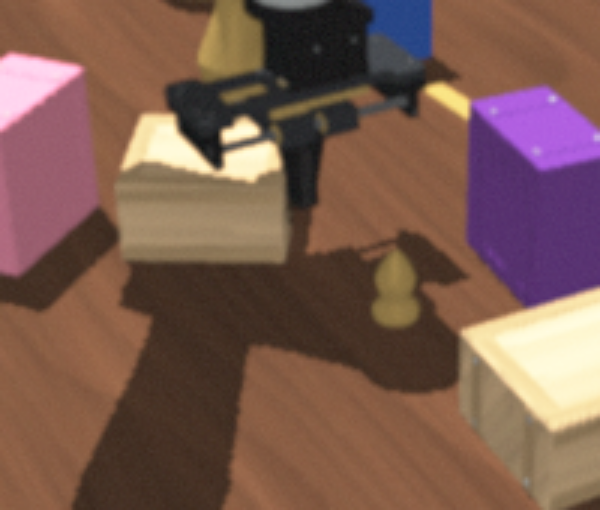

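Run:
```python
from meas import *
from station import capture
for n in("side","top"):
    im,d=capture(n); w=cloud(n,d); P=w.reshape(-1,3); I=im.reshape(-1,3).astype(int)
    m=(abs(P[:,2]-.07)<.008)&(abs(P[:,0]-.43)<.13)&(abs(P[:,1]-.18)<.13)&(I.sum(1)>150)&(I[:,2]<I[:,0])&(I[:,1]>I[:,0]*.7)
    Q=P[m]; print(n,len(Q),cv2.minAreaRect(Q[:,:2].astype(np.float32)),Q.min(0),Q.max(0))
    cv2.imwrite(f"pics/{n}12.png",im[:,:,::-1])
```

```text
side 1045 ((0.40912193059921265, 0.18798214197158813), (0.12070320546627045, 0.15809950232505798), 57.54667282104492) [0.31395029 0.11184098 0.06216397] [0.45656421 0.28013021 0.07608159]
top 363 ((0.38541075587272644, 0.18313241004943848), (0.10974211245775223, 0.18825040757656097), 80.22985076904297) [0.30125618 0.12425392 0.06337535] [0.48601488 0.25246203 0.07745095]
```

View pics/top12.png

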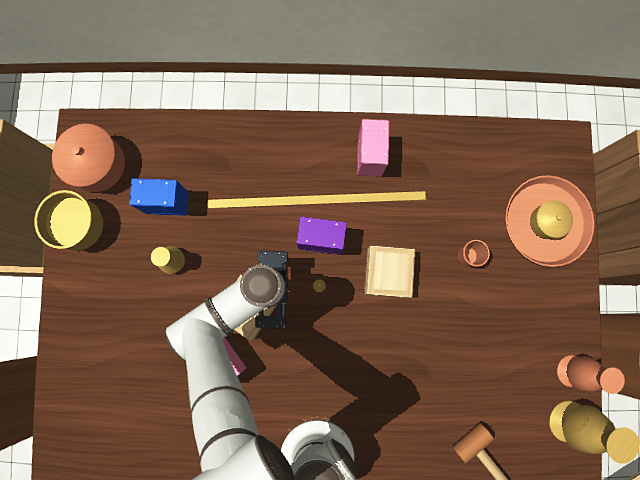

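move_arm --increments "1 -0.003 0 0.01 0 0 0;1 -0.006 0 0.02 0 0 0;1 -0.008 0 0.028 0 0 0;1 -0.008 0 0.028 0 0 0;1 -0.025 0 0.01 0 0 0;1 -0.025 -0.05 0 0 0 0;1 -0.025 -0.1 -0.05 0 0 0;1 -0.025 -0.15 -0.1 0 0 0"

```text
time_s: 14.2
tcp_pos: [0.5157, 0.0993, 0.1264]
ee_rot: [[-0.003, -0.003, -1.0], [1.0, -0.001, -0.003], [-0.001, -1.0, 0.003]]
wrist_force: [1.7, 2.4, 0.7]
gripper_width: 0.01
```

```bash
python3 tip.py pics/s13.png; python3 g.py
python3 - <<'E'
from meas import *
from station import capture
for n in("side","top"):
    im,d=capture(n); w=cloud(n,d); P=w.reshape(-1,3); I=im.reshape(-1,3).astype(int)
    m=(abs(P[:,2]-.07)<.008)&(abs(P[:,0]-.42)<.13)&(abs(P[:,1]-.18)<.13)&(I.sum(1)>150)&(I[:,2]<I[:,0])&(I[:,1]>I[:,0]*.7)
    Q=P[m]; print(n,len(Q),cv2.minAreaRect(Q[:,:2].astype(np.float32)))
    cv2.imwrite(f"pics/{n}13.png",cv2.resize(im[180:300,220:380,::-1] if n=="side" else im[230:350,190:350,::-1],None,fx=4,fy=4,interpolation=cv2.INTER_CUBIC))
E
```

```text
[0.51566467 0.09932114 0.12637183] [[0.441 0.161 0.04 ]
 [0.518 0.089 0.168]
 [0.523 0.088 0.17 ]
 [0.515 0.088 0.171]
 [0.512 0.088 0.172]
 [0.524 0.089 0.174]
 [0.507 0.102 0.175]
 [0.508 0.093 0.176]
 [0.508 0.103 0.177]
 [0.508 0.099 0.179]]
t 14.25 p [0.5262 0.1014 0.1332] zang -179.7 F [8.5 0.5 6.5] w 0.0
side 1521 ((0.38771021366119385, 0.1971871256828308), (0.1279524266719818, 0.13116881251335144), 42.92718505859375)
top 1961 ((0.3899528384208679, 0.19733573496341705), (0.12189412117004395, 0.12977564334869385), 42.6039924621582)
```

View pics/side13.png

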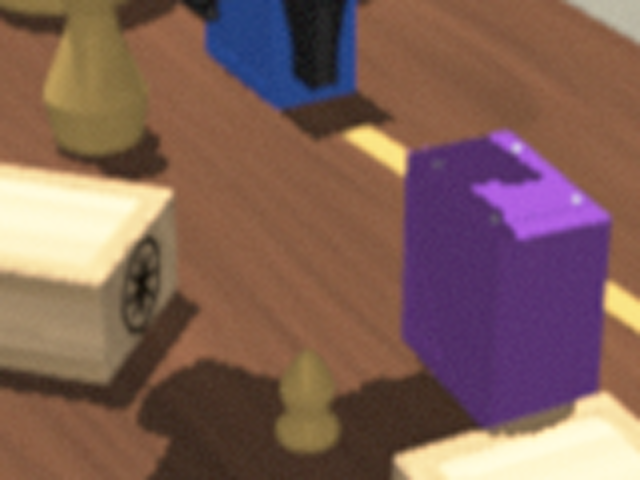

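View pics/top13.png

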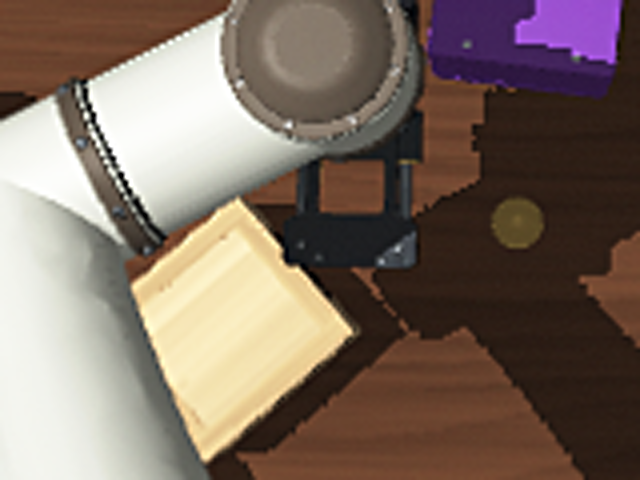

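Three plywood look-alikes stand out: the left crate (side crop 140,285), the right one and purple (unlisted). The enlarged side crop shows a dark ring and star on the left crate's underside at (140,285), so the left crate is the stamped one. Purple, pink and blue are decoys.

Next I turn it back by pushing its corner nearest −y away from the robot.

```bash
python3 g.py .345 .115 .12 180
```

```text
t 14.35 p [0.5183 0.1004 0.1267] zang -180.0 F [-0.9 -0.5 -0.9] w 0.0
shift [0.0148 0.0063 0.1733] turn [0.0025 0.0008 0.0019]
```

move_arm --increments "1 0.015 0 0.05 0 0 0;1 0.015 0 0.1 0 0 0;1 0.015 0 0.15 0 0 0;1 0.015 0 0.173 0 0 0;1 0.015 0 0.173 0 0 0;1 0.015 0.04 0.173 0 0 0;1 0.015 0.08 0.173 0 0 0;1 0.015 0.08 0.173 0 0 0"

```text
time_s: 15.15
tcp_pos: [0.3386, 0.1104, 0.0411]
ee_rot: [[-0.001, -0.012, -1.0], [1.0, -0.01, -0.001], [-0.009, -1.0, 0.012]]
wrist_force: [-1.2, -0.3, 0.1]
gripper_width: 0.004
```

```bash
python3 tip.py pics/s14.png; python3 g.py .345 .115 .0 180
```

```text
[0.33862995 0.11044994 0.04112993] [[0.365 0.04  0.001]
 [0.38  0.104 0.002]
 [0.428 0.147 0.029]
 [0.429 0.148 0.033]
 [0.429 0.149 0.038]
 [0.435 0.154 0.042]
 [0.337 0.101 0.085]
 [0.339 0.099 0.086]
 [0.345 0.101 0.088]
 [0.332 0.099 0.09 ]]
t 15.2 p [0.3409 0.1121 0.0434] zang -179.9 F [ 0.3 -0.5 -0. ] w 0.01
shift [ 0.0032  0.0434 -0.0044] turn [-0.0069  0.002  -0.0064]
```

View pics/s14.png

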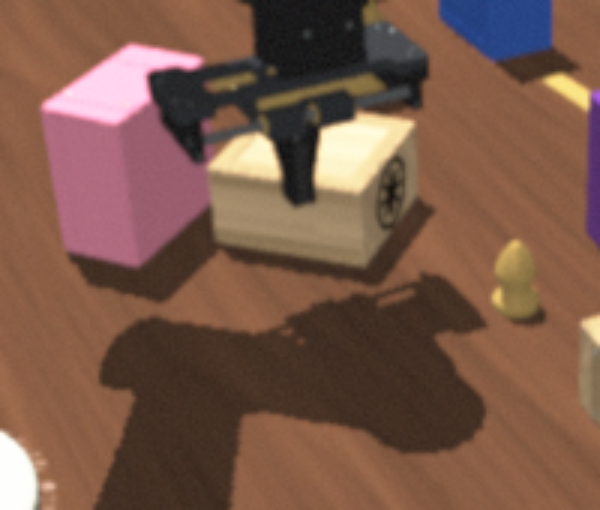

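move_arm --increments "1 0.003 0.03 0 0 0 0;1 0.003 0.042 0 0 0 0;1 0.003 0.042 -0.015 0 0 0;1 0.003 0.042 -0.03 0 0 0;1 0.003 0.042 -0.045 0 0 0;1 0.003 0.042 -0.06 0 0 0;1 0.003 0.042 -0.075 0 0 0;1 0.003 0.042 -0.09 0 0 0"

```text
time_s: 16.0
tcp_pos: [0.4342, 0.1174, 0.0049]
ee_rot: [[-0.002, 0.0, -1.0], [1.0, -0.0, -0.002], [-0.0, -1.0, -0.0]]
wrist_force: [-0.9, -0.9, 0.4]
gripper_width: 0.006
```

```bash
cat > st.py <<'E'
from meas import *
from station import capture
import sys
x,y,tag=float(sys.argv[1]),float(sys.argv[2]),sys.argv[3]
for n in("side","top"):
    im,d=capture(n); w=cloud(n,d); P=w.reshape(-1,3); I=im.reshape(-1,3).astype(int)
    m=(abs(P[:,2]-.07)<.008)&(abs(P[:,0]-x)<.11)&(abs(P[:,1]-y)<.11)&(I.sum(1)>150)&(I[:,2]<I[:,0])&(I[:,1]>I[:,0]*.7)
    Q=P[m]; print(n,len(Q),np.round(np.hstack(cv2.minAreaRect(Q[:,:2].astype(np.float32))),3))
    u,v=pix(n,[[x,y,.05]])[0].astype(int); u=min(max(u,100),540);v=min(max(v,75),405)
    cv2.imwrite(f"pics/{n}{tag}.png",cv2.resize(im[v-75:v+75,u-100:u+100,::-1],None,fx=4,fy=4))
E
python3 st.py .42 .2 15;python3 g.py
```

```text
side 675 [ 0.407  0.194  0.141  0.134 68.284]
top 389 [ 0.408  0.214  0.173  0.079 21.366]
t 16.1 p [0.4359 0.1183 0.0049] zang -179.9 F [ 0.3 -0.9  0. ] w 0.01
```

View pics/side15.png

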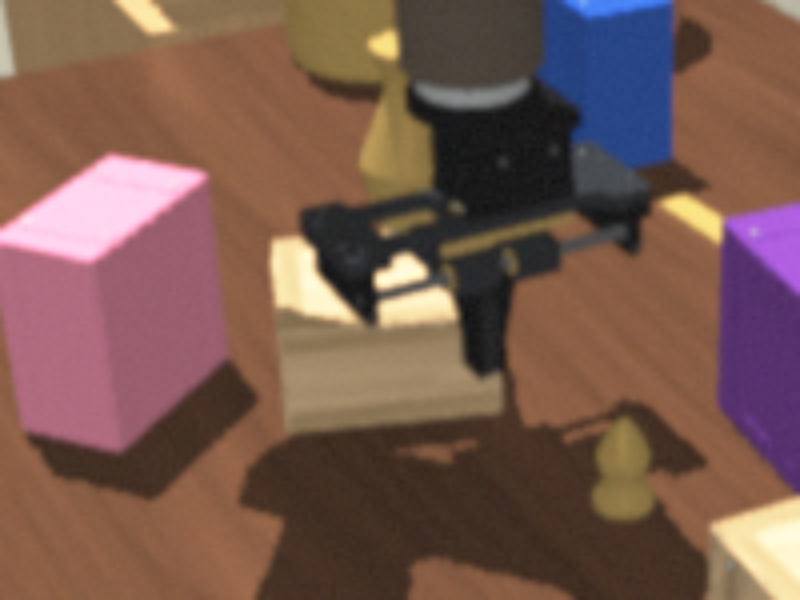

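```bash
python3 g.py .306 .175 .075 -143
```

```text
t 16.1 p [0.4359 0.1183 0.0049] zang -179.9 F [ 0.3 -0.9  0. ] w 0.01
shift [ 0.057  -0.0704  0.1296] turn [ 3.300e-03 -6.443e-01  4.000e-04]
```

move_arm --increments "1 -0.012 0 0 0 0 0;1 -0.012 -0.05 0 0 0 0;1 -0.012 -0.075 0 0 0 0;1 0.02 -0.08 0.04 0 -0.645 0;1 0.057 -0.08 0.1 0 -0.645 0;1 0.057 -0.08 0.13 0 -0.645 0;1 0.057 -0.08 0.13 0 -0.645 0;1 0.057 -0.08 0.13 0 -0.645 0"

```text
time_s: 16.9
tcp_pos: [0.3013, 0.1741, 0.0841]
ee_rot: [[-0.61, 0.0, -0.793], [0.793, 0.001, -0.61], [0.001, -1.0, -0.001]]
wrist_force: [0.5, -0.8, 0.7]
gripper_width: 0.006
```

```bash
python3 st.py .41 .19 16;python3 g.py .306 .175 .005 -143
```

```text
side 1430 [ 0.408  0.202  0.127  0.131 71.149]
top 1898 [ 0.412  0.204  0.122  0.128 71.39 ]
t 17.0 p [0.3023 0.1739 0.084 ] zang -142.8 F [ 0.4 -0.2 -0.3] w 0.0
shift [-0.0013  0.079  -0.0036] turn [0.0008 0.003  0.0004]
```

View pics/side16.png

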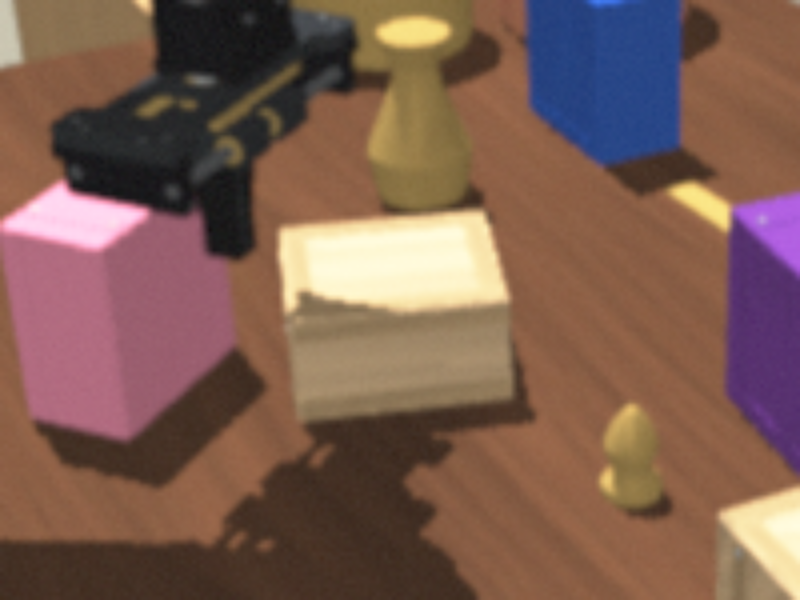

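View pics/top16.png

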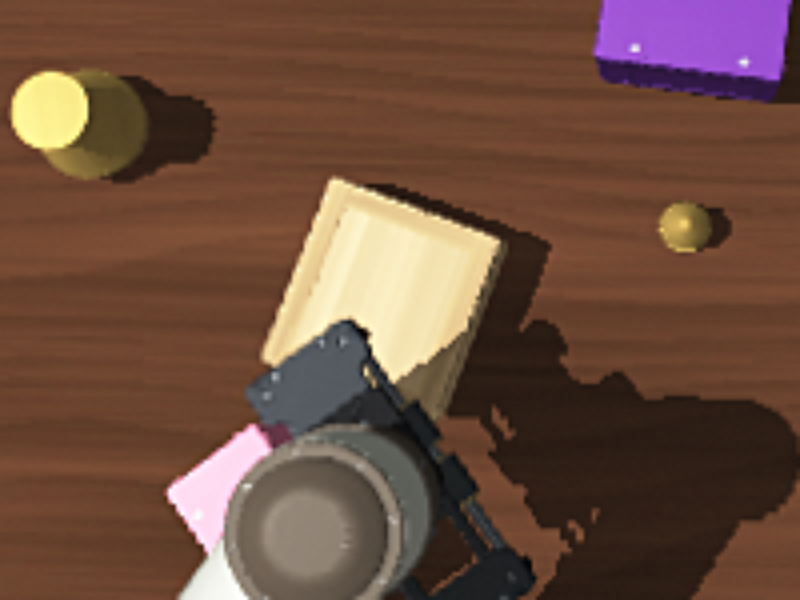

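move_arm --increments "1 0 0.04 0 0 0 0;1 0 0.078 0 0 0 0;1 -0.007 0.078 -0.01 0 0 0;1 -0.015 0.078 -0.019 0 0 0;1 -0.022 0.078 -0.029 0 0 0;1 -0.029 0.078 -0.038 0 0 0;1 -0.037 0.078 -0.048 0 0 0;1 -0.043 0.078 -0.056 0 0 0"

```text
time_s: 17.8
tcp_pos: [0.3747, 0.1734, 0.0057]
ee_rot: [[-0.602, -0.0, -0.798], [0.798, -0.0, -0.602], [-0.0, -1.0, 0.0]]
wrist_force: [-2.9, -1.8, 1.7]
gripper_width: 0.004
```

```bash
python3 st.py .44 .19 17;python3 g.py
```

```text
side 1038 [ 0.461  0.216  0.125  0.13  80.355]
top 1431 [ 0.465  0.219  0.123  0.131 80.234]
t 17.9 p [0.3755 0.1741 0.0058] zang -143.0 F [-0.2 -1.6  0. ] w 0.0
```

View pics/side17.png

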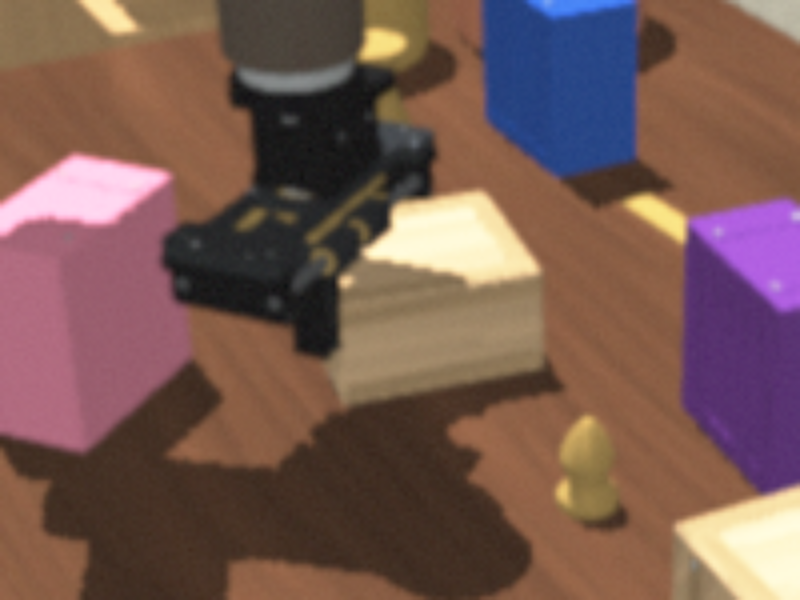

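move_arm --increments "1 -0.007 0 -0.01 0 0 0;1 -0.015 0 -0.019 0 0 0;1 -0.021 0 -0.028 0 0 0;1 -0.015 0 -0.02 0 0 0;1 -0.007 -0.03 -0.01 0 0 0;1 0 -0.07 0 0 0 0;1 0 -0.08 0 0 0 0;1 0 -0.08 0 0 0 0"

```text
time_s: 18.7
tcp_pos: [0.3752, 0.1756, 0.0875]
ee_rot: [[-0.604, 0.005, -0.797], [0.797, 0.005, -0.604], [0.001, -1.0, -0.007]]
wrist_force: [-0.0, -0.4, -0.3]
gripper_width: 0.001
```

```bash
python3 st.py .49 .21 18;python3 g.py .385 .218 .08 -86.3
```

```text
side 1275 [ 0.489  0.231  0.126  0.132 89.857]
top 1756 [ 0.491  0.231  0.124  0.129 89.415]
t 18.8 p [0.3737 0.1739 0.0851] zang -142.9 F [-0.6 -0.2  0.5] w 0.01
shift [ 0.0283  0.0051 -0.0356] turn [ 7.000e-04 -9.882e-01  1.000e-04]
```

View pics/top18.png

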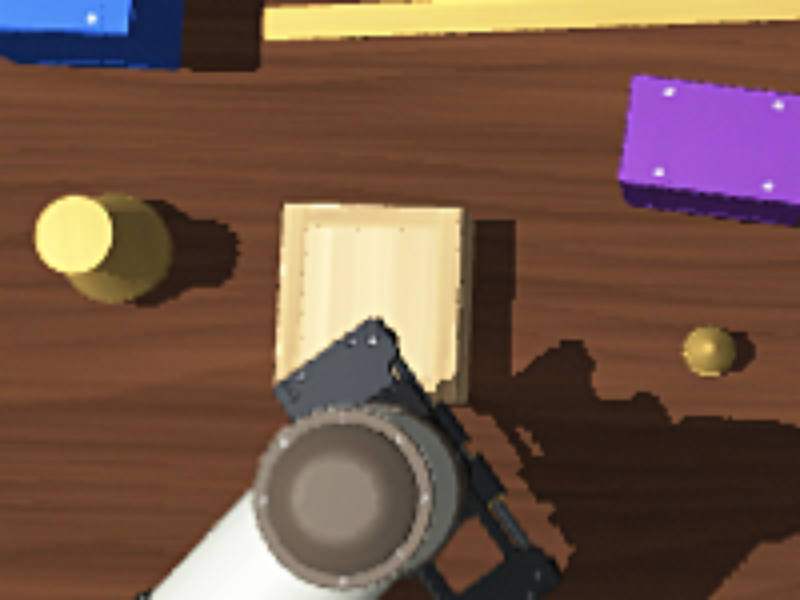

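```bash
python3 g.py .385 .231 .08 -86.3
```

```text
t 18.8 p [0.3737 0.1739 0.0851] zang -142.9 F [-0.6 -0.2  0.5] w 0.01
shift [ 0.0387  0.0051 -0.0434] turn [ 7.000e-04 -9.882e-01  1.000e-04]
```

move_arm --increments "-1 0.039 0.003 -0.043 0 -0.988 0;-1 0.039 0.003 -0.043 0 -0.988 0;-1 0.039 0.003 -0.043 0 -0.988 0;-1 0.039 0.003 -0.043 0 -0.988 0;-1 0.039 0.003 -0.043 0 -0.988 0;-1 0.039 0.003 -0.043 0 -0.988 0;-1 0.039 0.003 -0.043 0 -0.988 0;-1 0.039 0.003 -0.043 0 -0.988 0"

```text
time_s: 19.6
tcp_pos: [0.3841, 0.2301, 0.0807]
ee_rot: [[-0.998, -0.002, 0.064], [-0.064, -0.003, -0.998], [0.002, -1.0, 0.002]]
wrist_force: [0.5, -0.5, 0.5]
gripper_width: 0.655
```

```bash
python3 tip.py pics/s19.png; python3 g.py .39 .231 .01 -86.3
```

```text
[0.38411694 0.23014423 0.08072806] [[0.381 0.261 0.121]
 [0.378 0.195 0.124]
 [0.383 0.195 0.125]
 [0.388 0.196 0.125]
 [0.385 0.189 0.127]
 [0.381 0.195 0.128]
 [0.376 0.258 0.129]
 [0.391 0.194 0.131]
 [0.38  0.193 0.132]
 [0.384 0.259 0.132]]
t 19.65 p [0.3842 0.2302 0.081 ] zang -86.4 F [-0.  -0.4  0.6] w 0.7
shift [-0.006   0.071  -0.0006] turn [-0.0021 -0.0025  0.0021]
```

View pics/s19.png

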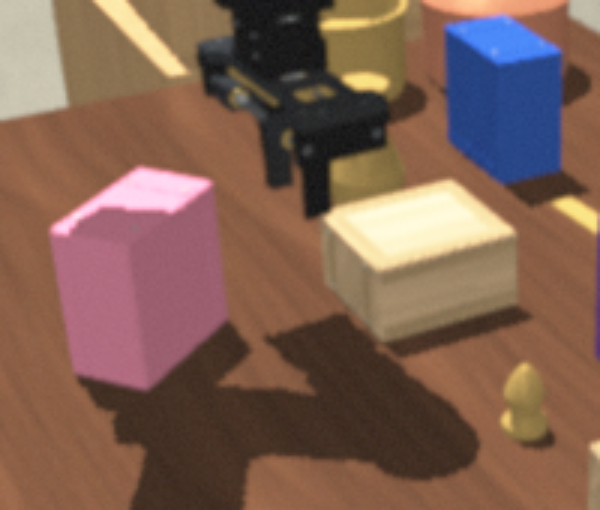

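move_arm --increments "-1 0 0.03 0 0 0 0;-1 0 0.06 0 0 0 0;-1 0 0.072 0 0 0 0;-1 -0.01 0.072 0 0 0 0;-1 -0.025 0.072 0.001 0 0 0;-1 -0.04 0.072 0.002 0 0 0;-1 -0.055 0.072 0.003 0 0 0;-1 -0.07 0.072 0.004 0 0 0"

```text
time_s: 20.45
tcp_pos: [0.4553, 0.2309, 0.0105]
ee_rot: [[-0.998, -0.001, 0.063], [-0.063, -0.001, -0.998], [0.001, -1.0, 0.001]]
wrist_force: [-1.6, 0.2, -1.0]
gripper_width: 0.998
```

move_arm --increments "-1 -0.015 0 0.001 0 0 0;-1 -0.03 0 0.002 0 0 0;-1 -0.045 0 0.003 0 0 0;-1 -0.06 0 0.004 0 0 0;-1 -0.075 0 0.005 0 0 0;-1 -0.09 0 0.006 0 0 0;-1 -0.105 0 0.007 0 0 0;-1 -0.115 0 0.007 0 0 0"

```text
time_s: 21.25
tcp_pos: [0.5706, 0.2311, 0.0105]
ee_rot: [[-0.998, -0.001, 0.062], [-0.062, -0.001, -0.998], [0.002, -1.0, 0.001]]
wrist_force: [-4.9, -0.5, 3.2]
gripper_width: 0.998
```

```bash
python3 st.py .64 .231 20;python3 g.py .62 .231 .008 -86.3
```

```text
side 666 [0.636 0.232 0.152 0.121 3.055]
top 1164 [0.649 0.234 0.132 0.121 4.415]
t 21.35 p [0.5717 0.2318 0.0106] zang -86.4 F [-0.1  0.1 -0.1] w 1.0
shift [-0.0481  0.0027  0.0039] turn [ 0.0006 -0.0016 -0.0016]
```

View pics/side20.png

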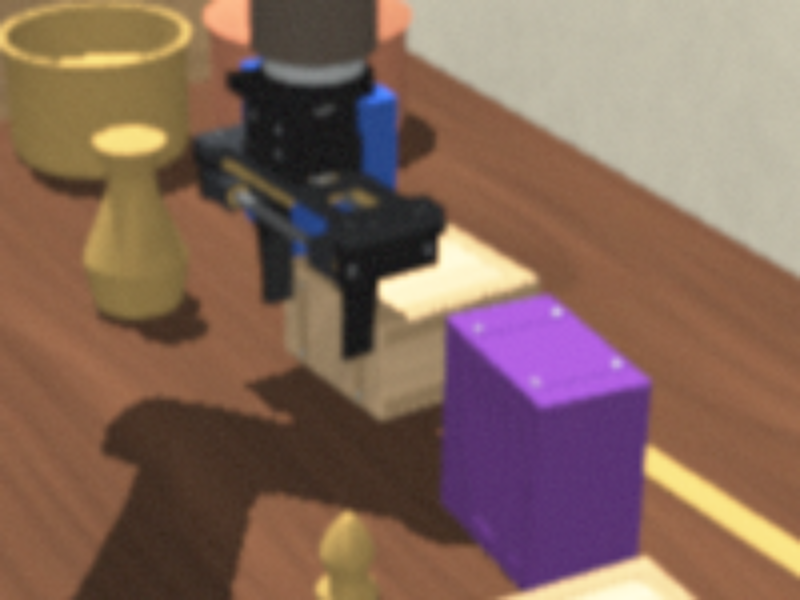

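View pics/top20.png

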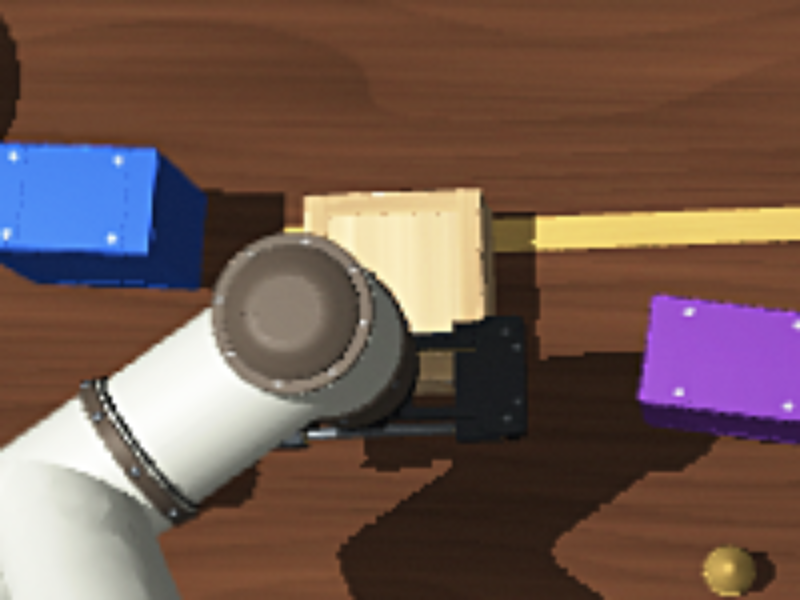

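move_arm --increments "-1 -0.01 0 0.001 0 0 0;-1 -0.02 0 0.001 0 0 0;-1 -0.03 0 0.002 0 0 0;-1 -0.038 0 0.002 0 0 0;-1 -0.044 0 0.003 0 0 0;-1 -0.047 0 0.003 0 0 0;-1 -0.048 0 0.003 0 0 0;-1 -0.048 0 0.003 0 0 0"

```text
time_s: 22.15
tcp_pos: [0.618, 0.2316, 0.0105]
ee_rot: [[-0.998, -0.0, 0.064], [-0.064, -0.0, -0.998], [0.0, -1.0, 0.0]]
wrist_force: [-2.9, -0.5, 1.9]
gripper_width: 1.001
```

move_arm --increments "-1 0.03 0 0 0 0 0;-1 0.07 0 0 0 0 0;-1 0.1 0 0 0 0 0;-1 0.1 -0.05 0 0 0 0;-1 0.13 -0.1 0 0 0 0;-1 0.15 -0.13 0.03 0 0 0;-1 0.15 -0.13 0.05 0 0 0;-1 0.15 -0.13 0.05 0 0 0"

```text
time_s: 22.95
tcp_pos: [0.4726, 0.1717, 0.1429]
ee_rot: [[-0.998, 0.006, 0.063], [-0.063, 0.004, -0.998], [-0.006, -1.0, -0.003]]
wrist_force: [-0.5, -0.3, 0.6]
gripper_width: 0.999
```

```bash
python3 st.py .69 .231 21;python3 g.py
python3 - <<'E'
from station import capture
import cv2
im,d=capture("top"); cv2.imwrite("pics/t21f.png",im[:,:,::-1])
E
```

```text
side 1056 [0.694 0.234 0.137 0.127 4.629]
top 2106 [0.695 0.235 0.132 0.123 3.873]
t 23.05 p [0.4724 0.1726 0.1409] zang -86.3 F [-0.6  0.3 -1.1] w 1.0
```

View pics/t21f.png

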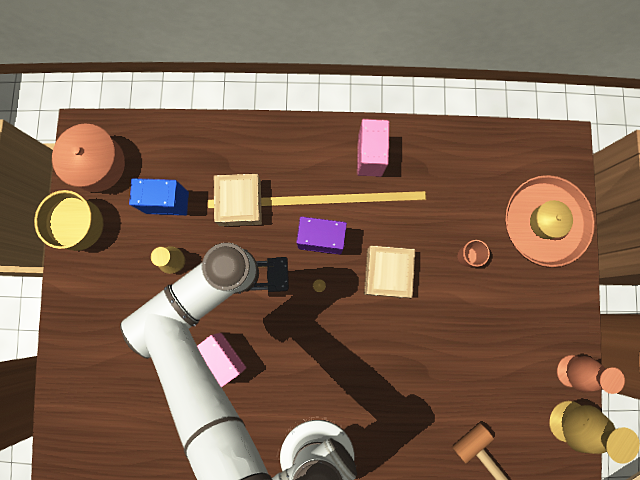

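View pics/side21.png

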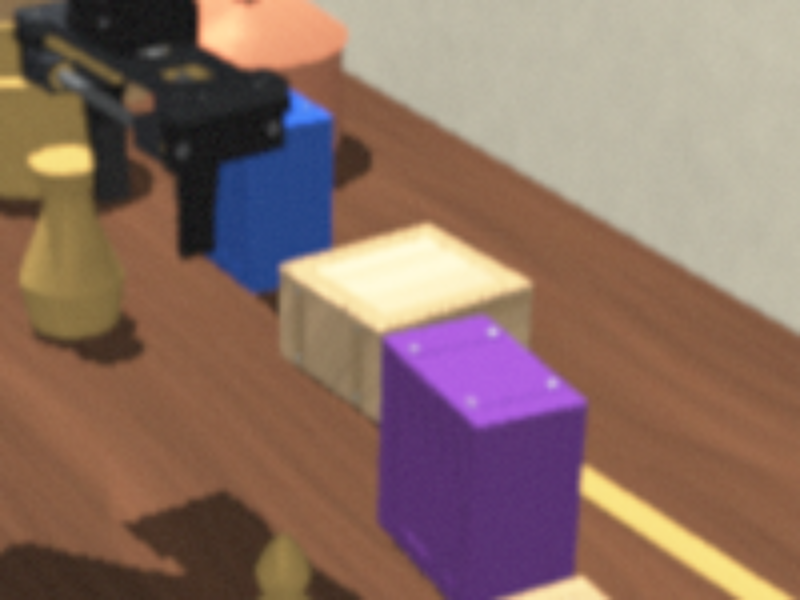

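The stamped crate lies across the line at top view (237,199), with its centre at (0.695, 0.235) against a line centre of 0.697 there. The plain crate lies clear at (390,271). I'll check that nothing else moved, then hand in.

Run:
```python
from h import *
from station import capture,r,sense
im,d=capture("top"); w=cloud("top",d)
def box(u0,u1,v0,v1,z0,z1):
    m=np.zeros((480,640),bool); m[v0:v1,u0:u1]=1
    return m&(w[...,2]>z0)&(w[...,2]<z1)
for n,b in dict(P=(290,355,210,260,.12,.14),vase=(145,190,240,278,.02,.2),fin=(308,332,275,295,.015,.1),beak=(458,495,235,270,.02,.12),blue=(125,190,170,220,.1,.2),pink=(350,395,115,180,.1,.2),plain=(355,425,240,315,.06,.078)).items(): print(n,rect(w,box(*b)))
print(sense()['time_s']); print(r.finish_job())
```

```text
P {'c': array([0.5963, 0.0018]), 'size': array([0.1212, 0.0723]), 'ang': 84.4, 'z': array([0.1256, 0.1302, 0.1346]), 'n': 1310}
vase {'c': array([0.5229, 0.4082]), 'size': array([0.0646, 0.0742]), 'ang': 72.5, 'z': array([0.0368, 0.0767, 0.1277]), 'n': 728}
fin {'c': array([0.4664, 0.004 ]), 'size': array([0.0292, 0.0293]), 'ang': 26.5, 'z': array([0.0328, 0.0453, 0.0557]), 'n': 102}
beak {'c': array([ 0.5585, -0.411 ]), 'size': array([0.0695, 0.0711]), 'ang': 69.3, 'z': array([0.0258, 0.0649, 0.0876]), 'n': 472}
blue {'c': array([0.6922, 0.4445]), 'size': array([0.124 , 0.0712]), 'ang': 88.6, 'z': array([0.1106, 0.1293, 0.1337]), 'n': 1351}
pink {'c': array([ 0.8425, -0.1327]), 'size': array([0.0715, 0.1225]), 'ang': 89.8, 'z': array([0.1173, 0.1304, 0.1348]), 'n': 1254}
plain {'c': array([ 0.5059, -0.1846]), 'size': array([0.1199, 0.1314]), 'ang': 87.0, 'z': array([0.0656, 0.0704, 0.0748]), 'n': 2192}
23.15
the job is handed in; nothing more can be done
None
```

I tipped both crates over with their tops falling toward the robot, then pushed the stamped one, still lying on its side, onto the dispatch line. The job is handed in, at about 23 s of the 59 s allowed.

- **Which crate:** neither camera could see the fallen undersides. After both were down I turned the left crate by pushing, and its ring-and-star stamp showed clearly. I then turned it back and pushed it onto the line.
- **Final position:** the stamped crate's centre is at (0.695, 0.235), about 2 mm short of the line's centre and parallel to it within about 1°. The plain crate lies clear of the line at (0.506, −0.185).
- **Other objects:** the finial, beaker, vase, purple, blue and far pink crates are all within about 1 mm of where they started. I did not re-measure the near pink crate because the arm partly hid it, but it looked unmoved in the pictures.
- **What disagreed:** the finger ends measured about 39 mm above the reported TCP height. Because of that, my first push passed over the left crate without touching it, and I corrected for the offset afterwards. My second push on that crate stopped too early and it rocked back upright. The third push tipped it.

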